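# Smooth the pralines down into the mould

### The arm

A 6-joint arm with a two-finger parallel gripper is mounted at the origin on the work surface. World frame = base frame: x ahead of the robot, y to its left, z up, the work surface at z = 0. Lengths are in m, angles in rad, forces in N, time in s.
With the tool pointing down it reaches from about 0.35 to 0.775 m from the base axis. Payload 5.5 kg.
Tool frame: the origin (TCP) lies between the finger pads, 19 mm behind the fingertips; this is the grasp point; z points along the fingers, y is the line along which they close (so a half turn about z gives the same grasp; the last joint's range is limited). The gripper opens to 85 mm and grips with 20 to 120 N. Pads are 22 mm wide; open, the fingers measure 114 mm over their backs; the gripper's body (76 mm by 85 mm) begins 54 mm behind the grasp point. The pads swing forward as they close: fully open they stand 13 mm farther back than shut.
Start: joints at [-1.485, 0.313, 0.046, 1.304, 0, 1.431], TCP at [0.129, -0.56, 0.25] pointing down, gripper open.
Joint ranges: [-2.76, 2.76], [-0.86, 1.69], [-1.03, 1.26], [-2.2, 2.34], [-1.47, 1.5], [-3.14, 3.14]. Speed limits (rad/s): [2.57, 2.57, 3.14, 3.14, 3.14, 3.14].

### API

Orientations are given as a unit quaternion [w, x, y, z].
In Python, from workcell import env gives the robot as it stands.
- The arm moves only by the tool move_arm, never from a script. Its argument "moves" is one flat list of numbers, 5 for each row, row after row: the shift along the world's x, y, z in m, then the turn about the world's z in rad, then the finger opening in m, from 0 to 0.0854. A call has 1 to 12 rows; each row is the pose to reach, as a shift and turn from the pose commanded when the call began; what a row does not reach only later rows make up. A row lasts 1/12 s, in which the tool goes at most 41.7 mm and 7.16 degrees, less where a joint would pass 70% of its speed; a pose out of reach is approached as far as the arm can. A call with a gripper value outside its range is refused whole. The fingers move at their own pace and stop on an object; "newtons" is the grip in N (left out, the last holds). Time passes only in rows, so rows that repeat a pose let the fingers close. It gives the time, the measured TCP pose, the force, the opening and the grip force at its end, in the units of the state.
- env.get_state(): the state, without advancing time (a new reading comes with each control period).
- env.read_camera(name): name is "scene" or "top"; returns a dict with "pixels" (384x512x3 uint8, red, green, blue), "camera_matrix" (3x3 intrinsics, pixels), "rvec" (rotation vector, rad) and "tvec" (3), from world to camera coordinates, as OpenCV has them. Camera axes: x right, y down, z forward; pixel columns grow to the right and rows downward; lengths in m; the calibration is good to about 2 mm. A picture is of the moment at which its call begins. There is no depth.
- env.hand_in(): hands the job in; it is judged then, once.
The state is a dict: "clock": time; "joint_pos": joint angles; "qvel": joint speeds; "tau": joint torques, N m; "tcp_pos": TCP position; "orientation": TCP orientation; "wrist_force": force on the tool from outside, world axes, zero at the start; "ft_torque": the same for the moment, N m; "finger_gap": finger opening in m; "grip_force": force on a finger pad.
Only numpy, scipy, OpenCV 4.12 (cv2) and the standard library are available. Lean on these libraries where they do the work, as an engineer would, in place of code of your own. Each camera call takes 0.05 s, during which the arm holds its last target. There are 200 camera calls.

### The job

Run your fingertips along the row of five pralines in the chocolate mould, from the end with the pull tab to the other end, gently pressing each one down in turn until its top is flush with the mould's face. From the first praline to the last keep your fingertips over the row and low, no more than about 2 cm above the mould. Do not lift, tip or shove the mould, and leave the mug, jar, spoon and hotplate alone.

Things in the scene. Friction and masses are not known exactly. Their poses are not given: they have to be found in the camera images.
- mould: Loose brown chocolate mould, about 0.9 kg, at any heading: slab 222 mm long (x), 58 wide (y), 22 thick; one row of five round pockets (31 mm across, rims bevelled 2 mm, 42 mm apart) along its middle. Origin: centre of its underside; z up; flat upper face 22 mm above the origin. A low pull tab (30 mm wide, 8 mm thick, round end) sticks out of its -x end to 158 mm from the origin.
- tab (a point): Centre of the round end of the pull tab, on its upper side, at mould x = -143 mm, 8 mm above the counter.
- far_end (a point): Middle of the mould's plain end, upper face, at mould x = +111 mm.
- praline1_top (a point): Centre of the flat top of praline 1, counted from the tab end, at mould x = -84 mm, y = 0. Cream-coloured cone, 30 mm across at the base and 11 mm across the flat top, sides sloping about 33 degrees. Moves straight down into its pocket only; resists with about 1 N and stays where pushed.
- praline1 (a joint): How far praline 1 is pushed in, m: at 0 its top stands 6 mm above the mould's face, at 0.006 (hard stop) its top is flush with the face. Starts between 0 and 0.0012.
- praline2_top (a point): Centre of the flat top of praline 2, counted from the tab end, at mould x = -42 mm, y = 0. Cream-coloured cone, 30 mm across at the base and 11 mm across the flat top, sides sloping about 33 degrees. Moves straight down into its pocket only; resists with about 1 N and stays where pushed.
- praline2 (a joint): How far praline 2 is pushed in, m: at 0 its top stands 6 mm above the mould's face, at 0.006 (hard stop) its top is flush with the face. Starts between 0 and 0.0012.
- praline3_top (a point): Centre of the flat top of praline 3, counted from the tab end, at mould x = 0 mm, y = 0. Cream-coloured cone, 30 mm across at the base and 11 mm across the flat top, sides sloping about 33 degrees. Moves straight down into its pocket only; resists with about 1 N and stays where pushed.
- praline3 (a joint): How far praline 3 is pushed in, m: at 0 its top stands 6 mm above the mould's face, at 0.006 (hard stop) its top is flush with the face. Starts between 0 and 0.0012.
- praline4_top (a point): Centre of the flat top of praline 4, counted from the tab end, at mould x = 42 mm, y = 0. Cream-coloured cone, 30 mm across at the base and 11 mm across the flat top, sides sloping about 33 degrees. Moves straight down into its pocket only; resists with about 1 N and stays where pushed.
- praline4 (a joint): How far praline 4 is pushed in, m: at 0 its top stands 6 mm above the mould's face, at 0.006 (hard stop) its top is flush with the face. Starts between 0 and 0.0012.
- praline5_top (a point): Centre of the flat top of praline 5, counted from the tab end, at mould x = 84 mm, y = 0. Cream-coloured cone, 30 mm across at the base and 11 mm across the flat top, sides sloping about 33 degrees. Moves straight down into its pocket only; resists with about 1 N and stays where pushed.
- praline5 (a joint): How far praline 5 is pushed in, m: at 0 its top stands 6 mm above the mould's face, at 0.006 (hard stop) its top is flush with the face. Starts between 0 and 0.0012.
- mug: White mug, 80 mm across, 85 mm high, a bystander. Origin: centre of its underside.
- jar: Glass jar with a steel cap, 66 mm across, 100 mm high, a bystander. Origin: centre of its underside.
- spoon: Steel spoon 190 mm long lying on the counter, a bystander. Origin: near the middle of its length.
- hotplate: Fixed white electric hotplate, 240 mm square, 82 mm high, switched off, a bystander. Origin: centre of its underside.

How it is judged:
On the way, in this order (a step that is already met when the one before it is completed fails the run):
1. praline 1, counted from the tab, is pressed home (value of joint praline1 above 0.0045 m), for 0.05 s.
2. praline 2, counted from the tab, is pressed home (value of joint praline2 above 0.0045 m), for 0.05 s.
3. praline 3, counted from the tab, is pressed home (value of joint praline3 above 0.0045 m), for 0.05 s.
4. praline 4, counted from the tab, is pressed home (value of joint praline4 above 0.0045 m), for 0.05 s.
5. praline 5, counted from the tab, is pressed home (value of joint praline5 above 0.0045 m), for 0.05 s.
At the end, for the whole second after the job is handed in: All five pralines are pressed in to within 1.5 mm of flush; the mould lies flat and still, neither end shifted by more than 30 mm (value of joint each of praline1, praline2, praline3, praline4, praline5 above 0.0045 m and angle between mould's own z axis and vertical below 0.03 rad and linear speed of mould below 0.01 m/s and distance of each of tab, far_end from where it was at the start of the episode below 0.03 m); the robot touches nothing.
It fails at once if the mould or a praline is pressed with more than 40 N (contact force between any of the fingers, the arm and mould above 40 N).
It fails at once if between the first praline and the last the fingertips rise more than about 25 mm off the mould (TCP over 44 mm above its face) or stray from the row (TCP over 40 mm sideways of it) (value of joint praline1 above 0.0045 m and not (value of joint praline5 above 0.0045 m) and (z of the grasp point in the frame of mould above 0.066 m or y of the grasp point in the frame of mould above 0.04 m or y of the grasp point in the frame of mould below -0.04 m)).
It fails at once if the mould is lifted by more than 8 mm or tipped by more than 0.1 rad (height (world z) of mould above 0.008 m or angle between mould's own z axis and vertical above 0.1 rad).
It fails at once if an end of the mould is shoved more than 30 mm (distance of any of tab, far_end from where it was at the start of the episode above 0.03 m).
It fails at once if the mug, jar or spoon is moved by more than 15 mm, or the hotplate is bumped (over 2 N) (distance of any of mug, jar, spoon from where it was at the start of the episode above 0.015 m or contact force between any of the fingers, the arm and hotplate above 2 N).
It also fails if it takes over 38 s, if anything falls off the work surface, if the arm or the gripper's body presses on something with over 40 N, if the wrist force passes 120 N, or if a joint passes its speed limit or range.

## Working session

There is one attempt and no reset: what is moved stays moved. The work goes in short steps, Python scripts to look and compute and a tool call to move; the robot and the scene stay as the last step left them, time stands still between calls to the robot, and variables do not carry over. Pictures are saved under pics/ and viewed, at most 10 in all, crops included, and the job is handed in when it is done.

Besides the shell and the picture viewer there is one more tool, called after "Emit:" by a JSON object that holds its "op" and its "data". move_arm: Moves the arm, as the interface text tells. Its arguments: {"type":"object","properties":{"moves":{"type":"array"},"newtons":{"type":"number"}},"required":["moves"]}

```bash
mkdir -p pics; python3 - <<'E'
from workcell import env
import cv2
for n in("scene","top"):
    c=env.read_camera(n); cv2.imwrite(f"pics/{n}0.png",c["pixels"][:,:,::-1]); print(n,c["camera_matrix"].round(1).tolist(),c["rvec"],c["tvec"])
s=env.get_state();print(s)
E
```

```text
scene [[494.6, 0.0, 257.5], [0.0, 494.6, 189.4], [0.0, 0.0, 1.0]] [ 1.32599556  2.31120267 -0.8596966 ] [ 0.33058014 -0.3305452   1.83411904]
top [[471.4, 0.0, 250.1], [0.0, 471.4, 193.6], [0.0, 0.0, 1.0]] [ 2.16824647 -2.16452264  0.08362635] [-0.05391484  0.5867992   1.66772747]
{'clock': 0.1, 'joint_pos': array([-1.48460718e+00,  3.13920429e-01,  4.50780025e-02,  1.30362030e+00,
        8.77684050e-06,  1.43118017e+00]), 'qvel': array([ 0.00084493, -0.00291055,  0.00299424,  0.00107316,  0.00369569,
       -0.00148745]), 'tau': array([ 3.31557574e-03, -4.81722915e+01,  2.99245995e+01,  1.26436443e-02,
       -1.66822479e-04,  1.19342496e-05]), 'tcp_pos': array([ 0.12868325, -0.55996427,  0.24919484]), 'orientation': array([-8.32785625e-04,  9.93632919e-01,  1.12662899e-01,  2.66419032e-05]), 'wrist_force': array([-0.30363879,  0.21802095, -0.45666582]), 'ft_torque': array([ 0.04896611, -0.06057433, -0.07470882]), 'grip_force': 0.0, 'finger_gap': 0.08524699037340885}
```

View pics/scene0.png

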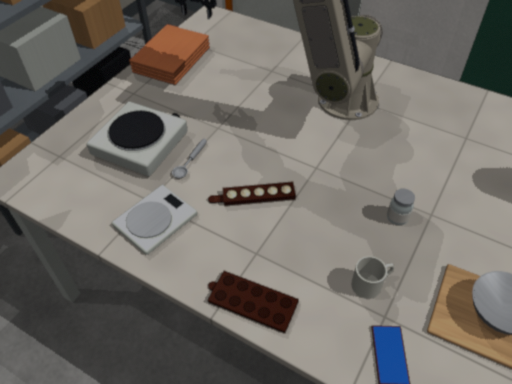

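View pics/top0.png

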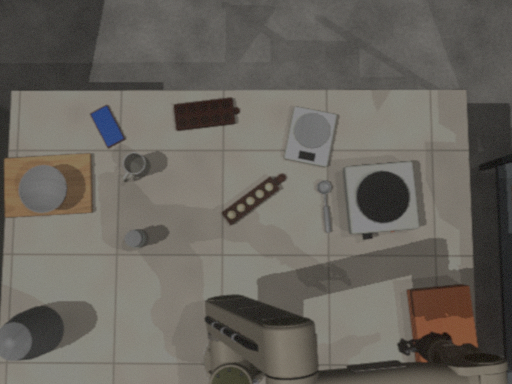

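The scene view shows the mould with its tab at the left (213,199) and five pralines from (233,194) to (286,190). In the top view the tab is at the upper right (281,178) and the pralines run from (268,187) to (231,215). Next I segment the pralines and triangulate them.

```bash
cat > loc.py <<'E'
from workcell import env
import cv2, numpy as np
from scipy.optimize import least_squares
W={"scene":(205,175,305,212),"top":(215,168,295,230)}
def cams(): return {n:env.read_camera(n) for n in W}
def blobs(c,n):
    x0,y0,x1,y1=W[n]; im=c["pixels"][y0:y1,x0:x1]
    g=cv2.resize(im,None,fx=4,fy=4,interpolation=cv2.INTER_CUBIC).astype(int)
    dark=cv2.morphologyEx((g.max(2)<105).astype(np.uint8),cv2.MORPH_OPEN,np.ones((3,3)))
    cs=max(cv2.findContours(dark,cv2.RETR_EXTERNAL,cv2.CHAIN_APPROX_NONE)[0],key=cv2.contourArea)
    m=np.zeros_like(dark); cv2.drawContours(m,[cv2.convexHull(cs)],-1,1,-1); m=cv2.erode(m,np.ones((9,9)))
    b=((g.max(2)>125)&(m>0)).astype(np.uint8)
    k,_,st,ce=cv2.connectedComponentsWithStats(b)
    p=sorted([((ce[i]+.5)/4-.5+[x0,y0],st[i,4]) for i in range(1,k) if st[i,4]>150],key=lambda t:t[0][0])
    return p
def proj(c,P): return cv2.projectPoints(np.float64(P),c["rvec"],c["tvec"],c["camera_matrix"],None)[0][:,0]
E
python3 - <<'E'
from loc import *
C=cams(); B={n:blobs(C[n],n) for n in W}
for n in B: print(n,[(p.round(1).tolist(),int(a)) for p,a in B[n]])
s=np.array([p for p,a in B["scene"]]); t=np.array([p for p,a in B["top"]])[::-1]
if len(s)==5==len(t):
    M=[C[n]["camera_matrix"]@np.c_[cv2.Rodrigues(C[n]["rvec"])[0],C[n]["tvec"]] for n in("scene","top")]
    X=cv2.triangulatePoints(M[0],M[1],s.T,t.T); X=(X[:3]/X[3]).T; print(X.round(4))
    f=lambda q:np.array([[q[0]+q[3]*0+np.cos(q[2])*d,q[1]+np.sin(q[2])*d,q[3]] for d in(-.084,-.042,0,.042,.084)])
    r=least_squares(lambda q:np.r_[(proj(C["scene"],f(q))-s).ravel(),(proj(C["top"],f(q))-t).ravel()],[*X[2,:2],np.arctan2(*(X[4]-X[0])[[1,0]]),.025])
    print(r.x.round(4),r.fun.round(1)); print(f(r.x).round(4))
for n in C:
    x0,y0,x1,y1=W[n]; im=C[n]["pixels"][y0:y1,x0:x1,::-1]
    C[n]=cv2.resize(im,(600,int(600*im.shape[0]/im.shape[1])),interpolation=cv2.INTER_CUBIC)
cv2.imwrite("pics/c1.png",cv2.resize(np.vstack(list(C.values())),None,fx=.8,fy=.8))
E
```

```text
scene [([231.4, 193.8], 784), ([245.1, 192.5], 757), ([258.8, 191.4], 742), ([272.3, 190.2], 722), ([286.1, 189.1], 667)]
top [([230.2, 214.4], 302), ([240.1, 207.4], 361), ([249.7, 200.4], 446), ([259.1, 193.4], 491), ([268.4, 186.6], 450)]
[[ 0.6123 -0.1175  0.0199]
 [ 0.5872 -0.0839  0.0204]
 [ 0.562  -0.0502  0.0199]
 [ 0.5371 -0.0158  0.0205]
 [ 0.5119  0.0192  0.0208]]
[ 0.5621 -0.0495  2.2055  0.0204] [-0.2 -0.2 -0.3 -0.  -0.3 -0.  -0.3  0.  -0.6  0.  -0.4  0.3 -0.6  0.3
 -0.6  0.2 -0.3  0.1  0.1  0. ]
[[ 0.6119 -0.1171  0.0204]
 [ 0.587  -0.0833  0.0204]
 [ 0.5621 -0.0495  0.0204]
 [ 0.5372 -0.0157  0.0204]
 [ 0.5123  0.0181  0.0204]]
```

View pics/c1.png

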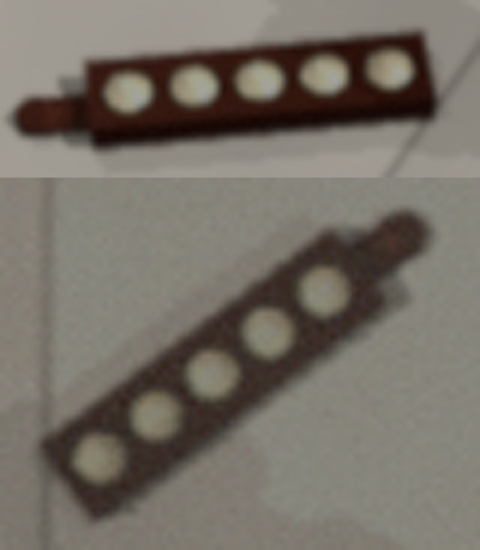

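The crop confirms the tab end and the five separated pralines. I'll close the fingers and travel to above praline 1, with the tool y axis along the row.

Emit:
{"op": "move_arm", "data": {"moves": [0.483, 0.443, 0, 0.409, 0, 0.483, 0.443, 0, 0.409, 0, 0.483, 0.443, 0, 0.409, 0, 0.483, 0.443, 0, 0.409, 0, 0.483, 0.443, 0, 0.409, 0, 0.483, 0.443, 0, 0.409, 0, 0.483, 0.443, 0, 0.409, 0, 0.483, 0.443, 0, 0.409, 0, 0.483, 0.443, 0, 0.409, 0, 0.483, 0.443, 0, 0.409, 0, 0.483, 0.443, 0, 0.409, 0, 0.483, 0.443, 0, 0.409, 0], "newtons": 20}}

```text
clock: 1.2
tcp_pos: [0.4983, -0.2207, 0.25]
orientation: [0.0, 0.95, 0.312, 0.0]
wrist_force: [1.2, -0.2, 0.2]
finger_gap: -0.0001
grip_force: 0.0
```

Emit:
{"op": "move_arm", "data": {"moves": [0.114, 0.104, 0, 0, 0, 0.114, 0.104, 0, 0, 0, 0.114, 0.104, 0, 0, 0, 0.114, 0.104, 0, 0, 0, 0.114, 0.104, -0.04, 0, 0, 0.114, 0.104, -0.08, 0, 0, 0.114, 0.104, -0.12, 0, 0, 0.114, 0.104, -0.15, 0, 0, 0.114, 0.104, -0.17, 0, 0, 0.114, 0.104, -0.18, 0, 0, 0.114, 0.104, -0.18, 0, 0, 0.114, 0.104, -0.18, 0, 0]}}

```text
clock: 2.2
tcp_pos: [0.6114, -0.1186, 0.0703]
orientation: [-0.0, 0.95, 0.312, -0.0]
wrist_force: [-0.0, 0.2, 0.4]
finger_gap: -0.0002
grip_force: 0.0
```

```bash
python3 - <<'E'
from loc import *
s=env.get_state();print(s["clock"],s["tcp_pos"],s["wrist_force"])
C=cams()
o=[]
for n in C:
    x0,y0,x1,y1=W[n]; x0-=20;x1+=20;y0-=30;y1+=15
    im=C[n]["pixels"][y0:y1,x0:x1,::-1].copy()
    im=cv2.resize(im,None,fx=4,fy=4,interpolation=cv2.INTER_CUBIC)
    for p in proj(C[n],[s["tcp_pos"]-[0,0,.019],[.6119,-.1171,.025]]): cv2.circle(im,tuple(int(v) for v in ((p+.5-[x0,y0])*4)),3,(0,0,255),-1)
    o.append(cv2.copyMakeBorder(im,0,0,0,600-im.shape[1],cv2.BORDER_CONSTANT))
im=np.vstack(o); cv2.imwrite("pics/c2.png",cv2.resize(im,None,fx=.65,fy=.65))
E
```

```text
2.2 [ 0.61136737 -0.11858929  0.07033656] [-0.04425016  0.1506002   0.36540827]
```

View pics/c2.png

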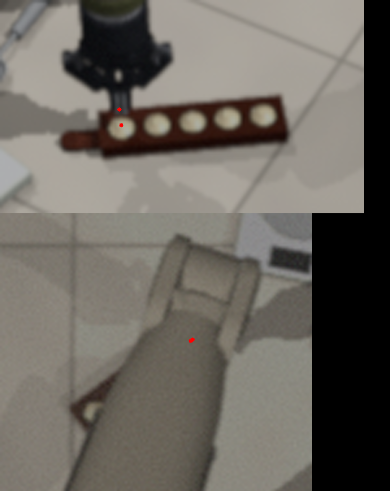

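The red dots show the fingertip directly over praline 1, at about (120,110) in the scene crop. Now I press slowly.

Emit:
{"op": "move_arm", "data": {"moves": [0, 0.001, -0.008, 0, 0, 0, 0.001, -0.015, 0, 0, 0, 0.001, -0.019, 0, 0, 0, 0.001, -0.021, 0, 0, 0, 0.001, -0.0225, 0, 0, 0, 0.001, -0.024, 0, 0, 0, 0.001, -0.025, 0, 0, 0, 0.001, -0.026, 0, 0, 0, 0.001, -0.027, 0, 0, 0, 0.001, -0.0275, 0, 0, 0, 0.001, -0.0275, 0, 0, 0, 0.001, -0.0275, 0, 0]}}

```text
clock: 3.3
tcp_pos: [0.6113, -0.1176, 0.0426]
orientation: [0.0, 0.95, 0.312, 0.0]
wrist_force: [0.1, 0.5, -0.1]
finger_gap: -0.0002
grip_force: 0.0
```

Emit:
{"op": "move_arm", "data": {"moves": [0, 0, -0.0005, 0, 0, 0, 0, -0.001, 0, 0, 0, 0, -0.001, 0, 0]}}

```text
clock: 3.55
tcp_pos: [0.6114, -0.1175, 0.0415]
orientation: [0.0, 0.95, 0.312, 0.0]
wrist_force: [0.4, 0.1, 0.4]
finger_gap: -0.0001
grip_force: 0.1
```

Emit:
{"op": "move_arm", "data": {"moves": [0, 0, -0.0005, 0, 0, 0, 0, -0.001, 0, 0, 0, 0, -0.001, 0, 0]}}

```text
clock: 3.8
tcp_pos: [0.6114, -0.1175, 0.0408]
orientation: [0.0, 0.95, 0.312, 0.0]
wrist_force: [-0.3, 0.6, 2.1]
finger_gap: 0.0001
grip_force: 1.0
```

Emit:
{"op": "move_arm", "data": {"moves": [0, 0, -0.0005, 0, 0, 0, 0, -0.001, 0, 0, 0, 0, -0.001, 0, 0]}}

```text
clock: 4.05
tcp_pos: [0.6114, -0.1176, 0.0407]
orientation: [0.0, 0.95, 0.312, 0.0]
wrist_force: [-2.1, 1.2, 8.3]
finger_gap: 0.0005
grip_force: 4.0
```

A hard stop at TCP z 0.0407 with 8 N means praline 1 is flush. On to praline 2, staying low.

Emit:
{"op": "move_arm", "data": {"moves": [0, 0, 0.006, 0, 0, 0, 0, 0.014, 0, 0, -0.012, 0.017, 0.014, 0, 0, -0.025, 0.034, 0.014, 0, 0, -0.025, 0.034, 0.01, 0, 0, -0.025, 0.034, 0.007, 0, 0, -0.025, 0.034, 0.005, 0, 0, -0.025, 0.034, 0.003, 0, 0, -0.025, 0.034, 0.002, 0, 0, -0.025, 0.034, 0.001, 0, 0, -0.025, 0.034, 0.0005, 0, 0, -0.025, 0.034, 0, 0, 0]}}

```text
clock: 5.05
tcp_pos: [0.5869, -0.0841, 0.0406]
orientation: [0.0, 0.95, 0.312, 0.001]
wrist_force: [-3.8, 1.3, 11.8]
finger_gap: -0.0001
grip_force: 5.8
```

Emit:
{"op": "move_arm", "data": {"moves": [0, 0, 0.006, 0, 0, 0, 0, 0.014, 0, 0, -0.012, 0.017, 0.014, 0, 0, -0.025, 0.034, 0.014, 0, 0, -0.025, 0.034, 0.01, 0, 0, -0.025, 0.034, 0.007, 0, 0, -0.025, 0.034, 0.005, 0, 0, -0.025, 0.034, 0.003, 0, 0, -0.025, 0.034, 0.002, 0, 0, -0.025, 0.034, 0.001, 0, 0, -0.025, 0.034, 0.0005, 0, 0, -0.025, 0.034, 0, 0, 0]}}

```text
clock: 6.05
tcp_pos: [0.562, -0.05, 0.0406]
orientation: [0.001, 0.95, 0.312, 0.001]
wrist_force: [-3.4, 1.7, 11.5]
finger_gap: -0.0002
grip_force: 6.0
```

Praline 3 is pressed. I'll check alignment with a picture before going on.

```bash
python3 - <<'E'
from loc import *
c=env.read_camera("scene"); s=env.get_state()
x0,y0,x1,y1=195,150,315,220
im=cv2.resize(c["pixels"][y0:y1,x0:x1,::-1],None,fx=5,fy=5,interpolation=cv2.INTER_CUBIC)
d=np.array([-.0249,.0338,0])
for p in proj(c,[np.array([.5621,-.0495,.022])+k*d for k in(-2,-1,1,2)]): cv2.circle(im,tuple(int(v) for v in (p+.5-[x0,y0])*5),2,(0,0,255),-1)
cv2.imwrite("pics/c3.png",im)
E
```

```text
(no output)
```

View pics/c3.png

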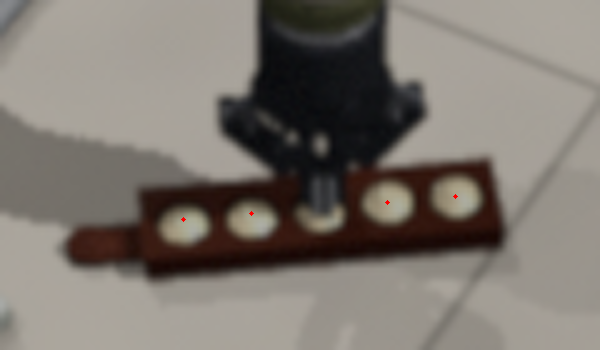

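The mould has not moved. Pralines 1 and 2, at (184,225) and (251,219), look sunk, and 4 and 5, at (388,202) and (456,197), sit on their predicted points. Continuing.

Emit:
{"op": "move_arm", "data": {"moves": [0, 0, 0.006, 0, 0, 0, 0, 0.014, 0, 0, -0.012, 0.017, 0.014, 0, 0, -0.025, 0.034, 0.014, 0, 0, -0.025, 0.034, 0.01, 0, 0, -0.025, 0.034, 0.007, 0, 0, -0.025, 0.034, 0.005, 0, 0, -0.025, 0.034, 0.003, 0, 0, -0.025, 0.034, 0.002, 0, 0, -0.025, 0.034, 0.001, 0, 0, -0.025, 0.034, 0.0005, 0, 0, -0.025, 0.034, 0, 0, 0]}}

```text
clock: 7.1
tcp_pos: [0.537, -0.016, 0.0406]
orientation: [0.0, 0.95, 0.312, 0.001]
wrist_force: [-3.7, 0.5, 14.1]
finger_gap: -0.0
grip_force: 6.5
```

Emit:
{"op": "move_arm", "data": {"moves": [0, 0, 0.006, 0, 0, 0, 0, 0.014, 0, 0, -0.012, 0.017, 0.014, 0, 0, -0.025, 0.034, 0.014, 0, 0, -0.025, 0.034, 0.01, 0, 0, -0.025, 0.034, 0.007, 0, 0, -0.025, 0.034, 0.005, 0, 0, -0.025, 0.034, 0.003, 0, 0, -0.025, 0.034, 0.002, 0, 0, -0.025, 0.034, 0.001, 0, 0, -0.025, 0.034, 0.0005, 0, 0, -0.025, 0.034, 0, 0, 0]}}

```text
clock: 8.1
tcp_pos: [0.512, 0.018, 0.0405]
orientation: [0.0, 0.95, 0.312, 0.001]
wrist_force: [-3.9, 1.2, 14.3]
finger_gap: -0.0002
grip_force: 6.9
```

All five are pressed to a hard stop, so I retreat straight up.

Emit:
{"op": "move_arm", "data": {"moves": [0, 0, 0.01, 0, 0, 0, 0, 0.04, 0, 0, 0, 0, 0.08, 0, 0, 0, 0, 0.12, 0, 0, 0, 0, 0.16, 0, 0, 0, 0, 0.18, 0, 0, 0, 0, 0.18, 0, 0, 0, 0, 0.18, 0, 0]}}

```text
clock: 8.77
tcp_pos: [0.5123, 0.0181, 0.2213]
orientation: [0.001, 0.95, 0.312, 0.002]
wrist_force: [-0.3, 0.4, -0.4]
finger_gap: 0.0002
grip_force: 0.0
```

```bash
python3 - <<'E'
from loc import *
c=env.read_camera("scene"); s=env.get_state(); print(s["wrist_force"],s["tcp_pos"])
x0,y0,x1,y1=195,150,315,220
im=cv2.resize(c["pixels"][y0:y1,x0:x1,::-1],None,fx=5,fy=5,interpolation=cv2.INTER_CUBIC)
cv2.imwrite("pics/c4.png",im)
E
```

```text
[ 0.00677744  0.41673299 -0.15778562] [0.51125842 0.01829655 0.21955234]
```

View pics/c4.png

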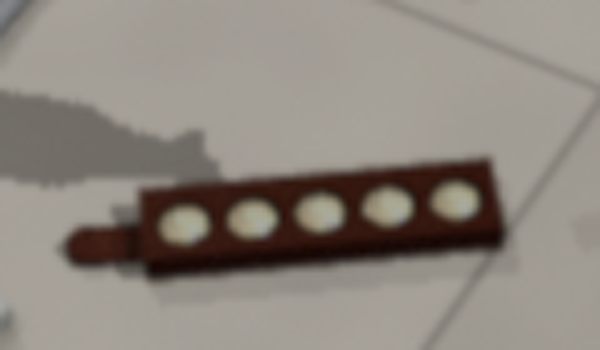

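All five pralines, from (184,225) to (456,202), look equally sunk. The mould is where it was and the arm is clear.

```bash
python3 -c "
from workcell import env
print(env.hand_in())"
```

```text
the job is handed in; nothing more can be done
None
```

I pressed all five pralines down in order from the tab end, each to a hard stop at about 14 N or less; the last picture shows the mould unmoved, and I handed the job in with the arm clear, but no verdict was returned.

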